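Clip the orange snap hook onto the lashing eye

TASK

Take the snap hook with the orange handle and push its mouth against the upright bar of the yellow lashing eye, so that the sprung gate gives way inward and snaps shut behind the bar. Leave the hook lying there clipped on, with its gate fully shut, and leave the blue snap hook where it is.

Things in the scene. Friction and masses are not known exactly. Their poses are not given: they have to be found in the camera images.
- orange_hook: Loose snap hook, 0.24 kg, flat, mouth away from the robot: 14 mm thick U-shaped dark metal frame, orange handle. Origin: underside, mid-pocket; x out of the mouth, y left, z up. Handle x -116 to -40 mm, 26 wide, 26 tall: pinch across y at x -78. Frame to x +43, y ±34; pocket x -30 to +29, y ±24; mouth y -16 to +24. Flat, aim the bar at y +4 (±10) and push until it is at x -21 (stops at -25).
- orange_gate (a joint): Red gate bar across the orange hook's mouth, hinged in the hook's frame at x +33, y +29 mm, 42 mm long. Value in rad: 0 shut, grows as it is pressed inward (towards hook -x), stop at 1.45; it opens inward only. A spring shuts it; the bar presses it in with about 2 to 6 N, and it snaps shut behind the bar once the bar is at hook x -15 mm or less.
- eye: Fixed lashing eye: upright 10 mm dark bar on a yellow plate, joined at its top by a level bar to a yellow block. Origin: foot of the upright bar, on its axis, at table height; x from bar to block (away from the robot), z up. Plate 4 mm thick, x -33 to +137, 70 wide. Opening: x +5 to +85 mm, z 4 to 55; block top z 83. Push the hook flat along x, underside at z 6 to 30, so the bar enters its mouth.
- blue_hook: The wrong hook: same shape, size, origin and axes, but a blue handle. The hooks change sides between starts, one to the robot's left, one to its right.
Not all that is in view belongs to the job. Of the things that look like the eye, take the one that is nearest to the robot's base at the start.

How it is judged:
By the outcome, as a careful person would: the job done as asked, in the order asked, and still so for the second after the job is handed in, with the robot touching nothing.
It also fails if it takes over 46 s, if anything falls off the work surface, if the arm or the gripper's body presses on something with over 40 N, if the wrist force passes 120 N, or if a joint passes its speed limit or range.

ROBOT

A 6-joint arm with a two-finger parallel gripper is mounted at the origin on the work surface. World frame = base frame: x ahead of the robot, y to its left, z up, the work surface at z = 0. Lengths are in m, angles in rad, forces in N, time in s.
With the tool pointing down it reaches from about 0.3 to 0.825 m from the base axis. Payload 5.4 kg.
Tool frame: the origin (TCP) lies at the very end of the fingers, on their centre line; the grasp point (between the pads) lies 19 mm behind it; z points along the fingers, y is the line along which they close (so a half turn about z gives the same grasp; the last joint's range is limited). The gripper opens to 92 mm and grips with 3 to 60 N. Pads are 20 mm wide; open, the fingers measure 128 mm over their backs; the gripper's body (75 mm by 189 mm) begins 69 mm behind the grasp point.
Start: joints at [0.962, 0.158, 1.597, -0, 1.386, -0.21], TCP at [0.223, 0.53, 0.215] pointing down, gripper open.
Joint ranges: [-2.91, 2.91], [-0.94, 2.29], [0.18, 2.7], [-1.29, 4.43], [0.17, 2.64], [-3, 3]. Speed limits (rad/s): [2.57, 2.57, 3.14, 3.14, 3.14, 3.14].

INTERFACE

Orientations are given as a rotation vector (axis times angle).
In Python, from workcell import bot gives the robot as it stands. Calls block until the motion is done:
- bot.goto(position, orientation): joint-space move of the TCP to a pose.
- bot.line_to(position, rot=None, max_speed=0.15): straight line of the TCP; rot=None keeps the orientation; max_speed is the mean speed in m/s.
- bot.set_joints(angles): joint-space move.
- bot.set_gripper(opening, newtons=None): opening from 0.0 (shut) to 1.0 (fully open); newtons is the grip in N (None keeps the last); returns when the fingers have stopped.
- bot.hold(seconds).
- bot.inverse_kinematics(position, orientation): joint angles nearest the present ones, or None.
- bot.read_camera(name): name is "side" or "top"; returns a dict with "pixels" (420x560x3 uint8, blue, green, red), "fx", "fy", "cx", "cy" (pixels), "R" (3x3) and "t" (3): a world point X has camera coordinates R X + t. Camera axes: x right, y down, z forward; pixel columns grow to the right and rows downward; lengths in m; the calibration is good to about 2 mm. A picture is of the moment at which its call begins. There is no depth.
A pose or a line that the arm cannot do raises bot.MotionError and nothing moves.
- bot.job_done(): hands the job in; it is judged then, once.
Readings, each from a call of its own:
- bot.current_clock(): time.
- bot.current_joints(): joint angles.
- bot.current_joint_vel(): joint speeds.
- bot.current_effort(): joint torques, N m.
- bot.current_ee_pos(): TCP position.
- bot.current_tool_rot(): TCP orientation.
- bot.current_contact_force(): force on the tool from outside, world axes, zero at the start.
- bot.current_ft_torque(): the same for the moment, N m.
- bot.current_opening(): opening from 0.0 (shut) to 1.0 (fully open).
- bot.current_grip_force(): force on a finger pad.
Only numpy, scipy, OpenCV 4.12 (cv2) and the standard library are available. Lean on these libraries where they do the work, as an engineer would, in place of code of your own. Each camera call takes 0.05 s, during which the arm holds its last target. There are 200 camera calls.

## Working session

There is one attempt and no reset: what is moved stays moved. The work goes in short steps, each a Python script; the robot and the scene stay as the last script left them, time stands still between calls to the robot, and variables do not carry over. Pictures are saved under pics/ and viewed, at most 10 in all, crops included, and the job is handed in when it is done.

```bash
mkdir -p pics; ls; cat > h.py <<'E'
import numpy as np, cv2
from workcell import bot
def cam(n):
    c=bot.read_camera(n); c['pixels']=np.array(c['pixels']); c['R']=np.array(c['R']); c['t']=np.array(c['t']); return c
def ray(c,u,v):
    d=c['R'].T@np.array([(u-c['cx'])/c['fx'],(v-c['cy'])/c['fy'],1]); return -c['R'].T@c['t'],d
def onz(c,u,v,z):
    o,d=ray(c,u,v); return o+d*(z-o[2])/d[2]
def proj(c,X):
    p=c['R']@np.array(X)+c['t']; return c['fx']*p[0]/p[2]+c['cx'],c['fy']*p[1]/p[2]+c['cy']
E
python3 - <<'E'
from h import *
for n in('top','side'):
    c=cam(n); cv2.imwrite(f'pics/{n}0.png',c['pixels'])
    print(n,-c['R'].T@c['t'],c['R'][2],c['fx'])
print(bot.current_tool_rot(),bot.current_clock())
E
```

```text
pics
top [0.42757653 0.03302493 0.95621367] [ 0.2136502   0.00280369 -0.9769062 ] 416.7047890064894
side [0.46457246 0.63465665 0.52886411] [ 0.19732061 -0.76598327 -0.61182857] 413.8398235851001
[-6.22174476e-01 -3.07864971e+00  2.41235568e-03] 0.1
```

View pics/top0.png

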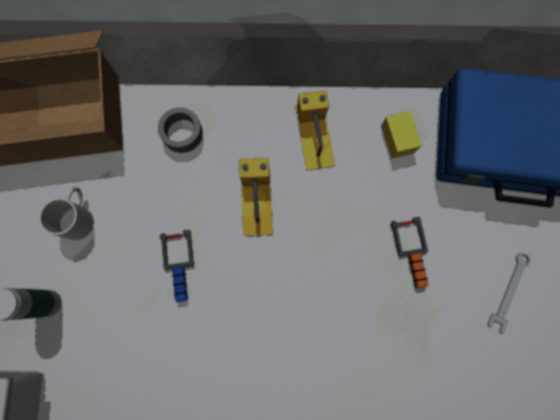

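View pics/side0.png

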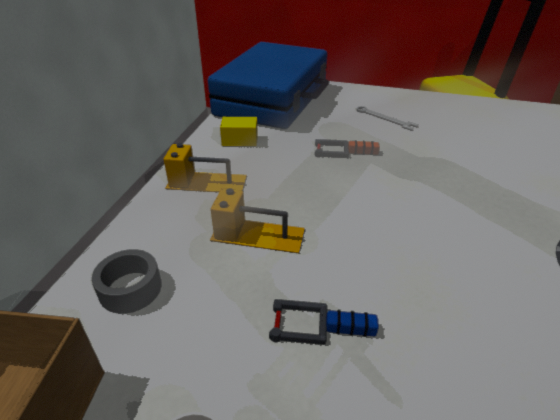

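The top view shows two yellow eyes, at (257,200) and (318,130). The first is the lower one in the picture and so nearer the base, so it fits the description. The orange-handled hook is at (415,250) on the robot's right, and the blue one at (178,265) on its left. I'll measure these and check them in an enlarged crop.

```bash
cat > m.py <<'E'
from h import *
def hsv(c): return cv2.cvtColor(c['pixels'],cv2.COLOR_BGR2HSV)
def comps(m,amin=40):
    n,l,s,ce=cv2.connectedComponentsWithStats(m.astype(np.uint8))
    return [(s[i],ce[i],l==i) for i in range(1,n) if s[i][4]>=amin]
E
python3 - <<'E'
from m import *
np.set_printoptions(precision=4,suppress=True)
c=cam('top'); H=hsv(c)
h,s,v=H[...,0],H[...,1],H[...,2]
og=((h>=5)&(h<=14)&(s>150)&(v>110)); og[:, :380]=0
ys,xs=np.where(og); print('orange',len(xs),xs.min(),xs.max(),ys.min(),ys.max())
P=np.array([onz(c,x,y,.024)[:2] for x,y in zip(xs,ys)],np.float32)
print('handle rect z.024',cv2.minAreaRect(P))
# frame dark mask around hook
fr=((v<95)); fr[:,:385]=0; fr[:,435:]=0; fr[:210]=0; fr[262:]=0
for st,ce,l in comps(fr,30):
    ys,xs=np.where(l); P=np.array([onz(c,x,y,.012)[:2] for x,y in zip(xs,ys)],np.float32); print('frame',st,cv2.minAreaRect(P))
ye=((h>=17)&(h<=32)&(s>140)&(v>90))
for st,ce,l in comps(ye,100):
    print('yellow',st,ce)
    if 230<ce[0]<285 and ce[1]<245:
        l=l.copy(); l[:190]=0
        ys,xs=np.where(l)
        P=np.array([onz(c,x,y,.004)[:2] for x,y in zip(xs,ys)],np.float32); r=cv2.minAreaRect(P); print(r); print(cv2.boxPoints(r))
sd=cam('side')
print('foot side',onz(sd,287,238,.004),'top corner z.06',onz(sd,286,212,.055))
a=cv2.resize(c['pixels'][150:245,225:300],None,fx=5,fy=5,interpolation=cv2.INTER_CUBIC)
b=cv2.resize(c['pixels'][205:300,380:450],None,fx=5,fy=5,interpolation=cv2.INTER_CUBIC)
cv2.imwrite('pics/crop1.png',np.hstack([a,b]))
E
```

```text
orange 197 412 426 254 286
handle rect z.024 ((0.49287617206573486, -0.2917225658893585), (0.07102133333683014, 0.01961333118379116), 9.099087715148926)
frame [390 217  38  45 630] ((0.5599958896636963, -0.27813655138015747), (0.10097593069076538, 0.07189837098121643), 10.67105770111084)
yellow [299  92  29  19 372] [312.5027 101.4462]
yellow [386 113  34  39 875] [402.9166 131.8503]
yellow [ 299  120   35   49 1009] [315.5728 145.7691]
yellow [240 159  29  19 422] [254.0237 168.4621]Traceback (most recent call last):
  File "<stdin>", line 19, in <module>
cv2.error: OpenCV(4.12.0) /io/opencv/modules/imgproc/src/convhull.cpp:143: error: (-215:Assertion failed) total >= 0 && (depth == CV_32F || depth == CV_32S) in function 'convexHull'
```

```bash
python3 - <<'E'
from m import *
np.set_printoptions(precision=4,suppress=True)
c=cam('top'); H=hsv(c)
h,s,v=H[...,0],H[...,1],H[...,2]
ye=((h>=15)&(h<=34)&(s>120)&(v>80)); ye[:186]=0; ye[:,:230]=0; ye[:,285:]=0; ye[245:]=0
ys,xs=np.where(ye)
P=np.array([onz(c,x,y,.004)[:2] for x,y in zip(xs,ys)],np.float32); r=cv2.minAreaRect(P); print(r); print(cv2.boxPoints(r))
m=(h>=15)&(h<=34)&(s>120); 
ys,xs=np.where(m[159:178,235:272]); P=np.array([onz(c,x+235,y+159,.083)[:2] for x,y in zip(xs,ys)],np.float32); r=cv2.minAreaRect(P); print('block',r)
# dark bar pixels
d=(v<75); d[:180]=0; d[225:]=0; d[:,:247]=0; d[:,268:]=0
for y in range(180,226,4): 
    q=np.where(d[y])[0]; print(y,q, end=' ')
sd=cam('side'); G=cv2.cvtColor(sd['pixels'],cv2.COLOR_BGR2GRAY)
print('\nfoot side',onz(sd,287,238,.004),'bar top z.055',onz(sd,286,212,.055))
a=cv2.resize(c['pixels'][150:245,225:300],None,fx=4,fy=4,interpolation=cv2.INTER_CUBIC)
b=cv2.resize(c['pixels'][210:305,385:445],None,fx=4,fy=4,interpolation=cv2.INTER_CUBIC)
e=cv2.resize(sd['pixels'][175:255,265:310],(214,380),interpolation=cv2.INTER_CUBIC)
cv2.imwrite('pics/crop1.png',np.hstack([a,b,e]))
E
```

```text
((0.6284576058387756, 0.07207043468952179), (0.11785665154457092, 0.06582485884428024), 3.558478355407715)
[[0.5676 0.1013]
 [0.5717 0.0356]
 [0.6893 0.0429]
 [0.6852 0.1086]]
block ((0.7051235437393188, 0.07658915966749191), (0.04118598997592926, 0.06165763735771179), 0.7555146813392639)
180 [247 248 249 250 251 252 253 254 255 256 257 258 259 260 261 262 263 264
 265 266 267] 184 [247 248 249 250 251 252 253 254 255 256 257 258 259 260 261 262 263 264
 265 266 267] 188 [253 254 255 256 257] 192 [253 254 255 256 257] 196 [253 254 255 256 257] 200 [254 255 256 257] 204 [255 256 257] 208 [255 256 257] 212 [255 256 257] 216 [255 256 257 258] 220 [256 257 258 259] 224 [] 
foot side [0.5981 0.0709 0.004 ] bar top z.055 [0.6042 0.0575 0.055 ]
```

View pics/crop1.png

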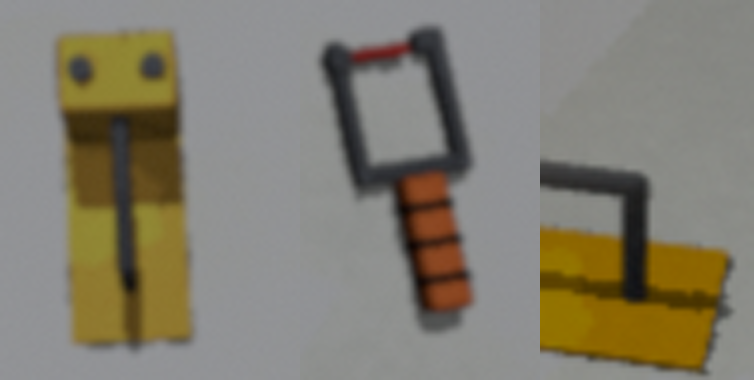

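The crop confirms it: on the left is the near eye, with its bar foot at about (257,221) in the top view. In the middle is the orange-handled hook with its red gate. The side view gives the foot at (285,237). The two views agree on a bar at about (0.600, 0.0706), with the eye turned about 0.06 rad. Now I'll grasp and carry.

```bash
cat >> m.py <<'E'
from scipy.spatial.transform import Rotation as Ro
def down(yaw,flip=False):
    c,s=np.cos(yaw),np.sin(yaw); R=np.array([[c,s,0],[s,-c,0],[0,0,-1]])
    if flip: R=R@np.diag([-1,-1,1])
    return Ro.from_matrix(R).as_rotvec()
def rot2(y,p): c,s=np.cos(y),np.sin(y); return np.array([c*p[0]-s*p[1],s*p[0]+c*p[1]])
E
python3 - <<'E'
from m import *
np.set_printoptions(precision=3,suppress=True)
bar=np.array([.600,.0706]); ey=.061; hy=.19; hp=np.array([.4929,-.2917])
for f in(False,True):
    print(f,bot.inverse_kinematics([*hp,.1],down(hy,f)),bot.inverse_kinematics([*(bar-rot2(ey,(148,4))/1000),.08],down(ey,f)))
f=[f for f in(False,True) if bot.inverse_kinematics([*hp,.1],down(hy,f)) is not None]
f=min(f,key=lambda f:abs(bot.inverse_kinematics([*hp,.1],down(hy,f))[5])); print(f)
bot.goto([*hp,.10],down(hy,f))
bot.line_to([*hp,.005],max_speed=.1)
print(bot.current_contact_force())
bot.set_gripper(0.0,40)
print('open',bot.current_opening()*92,bot.current_grip_force(),bot.current_ee_pos())
bot.line_to([*hp,.08])
bot.goto([*(bar-rot2(ey,(148,4))/1000),.08],down(ey,f))
bot.line_to([*(bar-rot2(ey,(148,4))/1000),.019])
bot.hold(.3)
print(bot.current_clock(),bot.current_ee_pos(),bot.current_opening()*92)
c=cam('top');s=cam('side')
a=cv2.resize(c['pixels'][150:300,215:315],(400,600),interpolation=cv2.INTER_CUBIC)
b=cv2.resize(s['pixels'][150:300,200:300+0],(400,600),interpolation=cv2.INTER_CUBIC)
b=cv2.resize(s['pixels'][120:330,240:380],(400,600),interpolation=cv2.INTER_CUBIC)
cv2.imwrite('pics/pre.png',np.hstack([a,b]))
E
```

```text
False [-0.745  0.267  1.708 -0.     1.167  0.636] [-0.139  0.004  2.046 -0.     1.092  1.37 ]
True [-0.745  0.267  1.708 -0.     1.167 -2.506] [-0.139  0.004  2.046 -0.     1.092 -1.771]
False
[-0.025  0.076  0.473]
open 25.785901800730336 39.715924859046936 [ 0.493 -0.292  0.005]
8.25 [0.453 0.057 0.02 ] 25.842898427077042
```

View pics/pre.png

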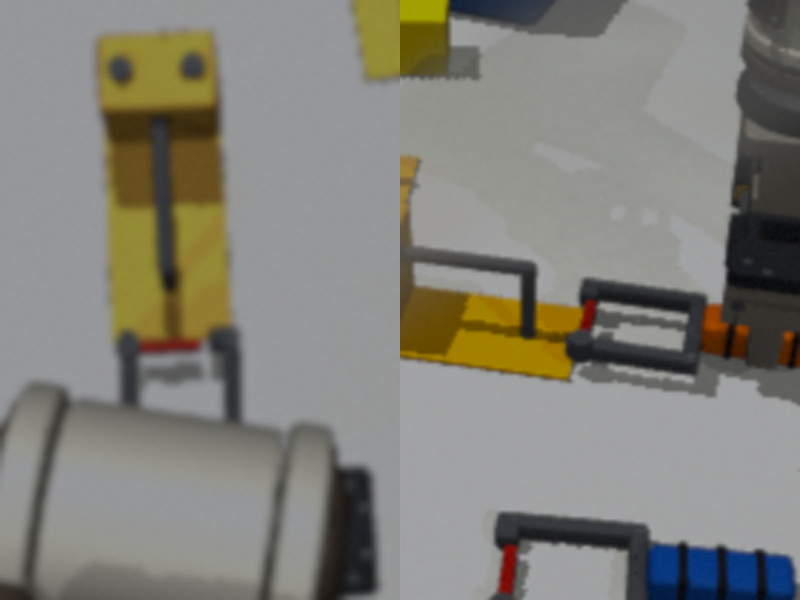

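The hook is held level and square, with its gate at about (257,236) in the top view and the bar foot at (257,221). The mouth centre is lined up with the bar to within about 2 mm. Pushing now with a force guard.

```bash
python3 - <<'E'
from m import *
np.set_printoptions(precision=3,suppress=True)
bar=np.array([.600,.0706]); ey=.061
c=cam('top'); H=hsv(c); m=((H[...,0]<5)|(H[...,0]>172))&(H[...,1]>140); m[:225]=0;m[245:]=0;m[:,:240]=0;m[:,280:]=0
ys,xs=np.where(m); g=onz(c,xs.mean(),ys.mean(),.025); t=bot.current_ee_pos(); d=g[:2]-t[:2]
print('gate seen hook xy', rot2(-ey,d)*1000-[78,0],len(xs),'expect x33 y~5')
f0=np.array(bot.current_contact_force())
for X in [45,30,20,10,0,-10,-15,-18,-21,-23]:
    p=bar-rot2(ey,(78+X,4))/1000
    bot.line_to([*p,.019],max_speed=.06)
    f=np.array(bot.current_contact_force())-f0; print(X,f,bot.current_ee_pos()-np.array([*p,.019]))
    if X<=-21 and -f[0]>8 or abs(f[:2]).max()>30: break
bot.hold(.3); print(bot.current_contact_force()-f0,bot.current_clock())
c=cam('top');s=cam('side')
a=cv2.resize(c['pixels'][150:300,215:315],(400,600),interpolation=cv2.INTER_CUBIC)
b=cv2.resize(s['pixels'][170:275,240:310],(400,600),interpolation=cv2.INTER_CUBIC)
cv2.imwrite('pics/push.png',np.hstack([a,b]))
E
```

```text
gate seen hook xy [32.187  6.069] 21 expect x33 y~5
45 [0.749 1.165 0.209] [-0.  0. -0.]
30 [-2.26  -0.49  -0.764] [-0.001  0.    -0.001]
20 [-1.054  3.274 -0.514] [-0.  0. -0.]
10 [-0.859  3.453 -0.883] [0. 0. 0.]
0 [ 0.32   3.367 -1.   ] [0.001 0.    0.   ]
-10 [ 1.495  1.235 -0.066] [ 0.001 -0.     0.001]
-15 [1.227 0.243 0.123] [ 0. -0.  0.]
-18 [1.263 0.31  0.501] [ 0. -0.  0.]
-21 [ 0.398  0.997 -0.019] [ 0. -0.  0.]
-23 [0.774 0.029 0.438] [ 0. -0.  0.]
[0.395 0.506 0.654] 11.9333
```

View pics/push.png

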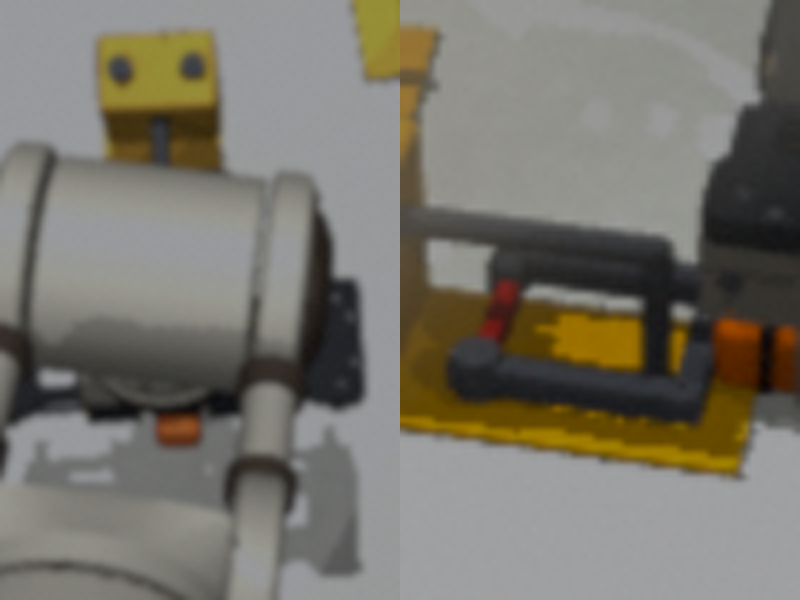

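The force rose as the gate gave way and fell back after bar x -10. The side view shows the bar inside the pocket at (660,310 in the crop) and the red gate straight across, shut behind it. Next I lower the hook, release it and retreat.

```bash
python3 - <<'E'
from m import *
np.set_printoptions(precision=3,suppress=True)
p=np.array(bot.current_ee_pos())
bot.line_to([p[0],p[1],.0102],max_speed=.03); print(bot.current_contact_force())
bot.set_gripper(0.5); bot.hold(.3)
bot.line_to([p[0],p[1],.16],max_speed=.12)
bot.goto([.40,-.15,.25],down(0.061)); bot.hold(.3)
print(bot.current_clock())
c=cam('top');s=cam('side')
a=cv2.resize(c['pixels'][150:300,215:315],(400,600),interpolation=cv2.INTER_CUBIC)
b=cv2.resize(s['pixels'][170:275,240:310],(400,600),interpolation=cv2.INTER_CUBIC)
cv2.imwrite('pics/end.png',np.hstack([a,b]))
E
```

```text
[-0.299  0.356 -2.226]
16.0167
```

View pics/end.png

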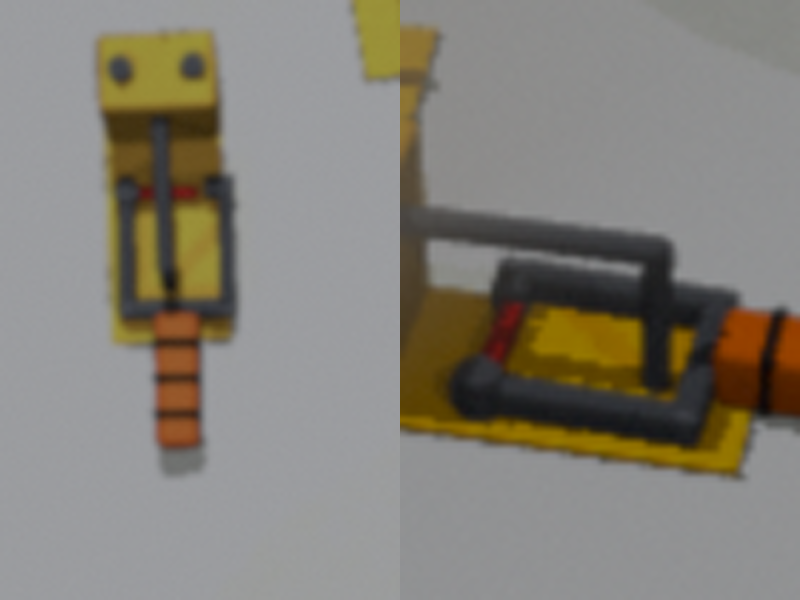

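The hook is lying on the plate with the bar in its pocket and the gate shut, at about (257,198) in the top view. The arm is clear.

```bash
python3 -c "
from workcell import bot
print(bot.job_done())"
```

```text
the job is handed in; nothing more can be done
None
```

The orange hook is clipped onto the nearer yellow eye with its gate shut, the blue hook was not touched, and I handed the job in at about 16 s on the robot's clock.

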